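Find the cored hat block by feel and tip it into the crate

TASK

Three look-alike aluminium hat blocks stand on the raised board: two are hollow, one hides an iron core and is too heavy to lift. Find the heavy one by feel, slide it along the board and over its far edge so that it tips down into the crate. Leave the two hollow ones standing on the board, no more than about 5 cm from where they stood, and do not disturb the spool, brush, bottle and wooden crown block.

Things in the scene. Friction and masses are not known exactly. Their poses are not given: they have to be found in the camera images.
- block_a_mid (a point): the right-most (-y) of three look-alike plain cast-aluminium hat blocks standing on the board: a round drum with a slightly domed top, 110 mm in diameter, 88 mm high, side wall upright for the lower 62 mm; too wide to grip across. The point is on its axis, 44 mm above its underside; z points up out of the dome
- block_b_mid (a point): the middle one of the three look-alike hat blocks, same size and same meaning of the point. They stand in a row along the board's y axis, about 170 mm from centre to centre (145 mm at least)
- block_c_mid (a point): the left-most (+y) of the three look-alike hat blocks, same size and same meaning of the point. Any one of the three may be the heavy one: about 1.6 kg, resisting a push along the board with some 6 to 18 N; the hollow ones are about 0.5 kg and resist with 1 to 4 N (both up to 2 N less once a push has stopped)
- board: fixed raised plywood board, 280 mm deep along its x axis (which points roughly away from the robot), 660 mm wide along its y axis, top face flat, 100 mm above the origin, which lies on the bench under its centre. Its far edge, at x = +140 mm in its frame, is open, without a lip, and the crate stands there
- crate_near (a point): fixed long low wooden crate, open on top, standing on the bench against the far edge of the board (4 mm gap), same axes as the board, centred on it: outside 240 mm (its x) by 560 mm (its y) by 90 mm high, walls and floor 10 mm thick; its rim is 10 mm lower than the board's top. This point is the middle of the near rim's outer edge (at x = +144 mm in the board's frame), so the crate reaches from x = 0 to +240 mm and y = -280 to +280 mm of it
- spool: bystander: wooden thread spool, 54 mm in diameter, 64 mm high, standing at the board's left (+y) end; origin at the centre of its underside
- brush: bystander: wooden hat brush, 170 mm long, lying along the board's x axis at the board's right (-y) end; origin at its underside near mid-length
- bottle: bystander: corked glass bottle, 68 mm in diameter, 150 mm high, standing on the bench to the right of the board; origin at the centre of its underside
- crown: bystander: dark wooden crown block, 160 mm in diameter, 135 mm high, standing on the bench to the left of the board; origin at the centre of its underside
Not all that is in view belongs to the job. What is shaped like the part that bears block_a_mid but green is not meant.

How it is judged:
By the outcome, as a careful person would: the job done as asked, in the order asked, and still so for the second after the job is handed in, with the robot touching nothing.
It also fails if it takes over 61 s, if anything falls off the work surface, if the arm or the gripper's body presses on something with over 40 N, if the wrist force passes 120 N, or if a joint passes its speed limit or range.

ROBOT

A 6-joint arm with a two-finger parallel gripper is mounted at the origin on the work surface. World frame = base frame: x ahead of the robot, y to its left, z up, the work surface at z = 0. Lengths are in mm, angles in rad, forces in N, time in s.
With the tool pointing down it reaches from about 325 to 900 mm from the base axis. Payload 6.1 kg.
Tool frame: the origin (TCP) lies midway between the tips of the shut fingers; the grasp point (between the pads) lies 19 mm behind it; z points along the fingers, y is the line along which they close (so a half turn about z gives the same grasp; the last joint's range is limited). The gripper opens to 85 mm and grips with 20 to 120 N. Pads are 22 mm wide; open, the fingers measure 114 mm over their backs; the gripper's body (76 mm by 85 mm) begins 54 mm behind the grasp point. The pads swing forward as they close: fully open they stand 13 mm farther back than shut.
Start: joints at [1.136, 0.22, 1.526, -0, 1.395, -0.126], TCP at [189.946, 595.43, 231.3] pointing down, gripper open.
Joint ranges: [-2.98, 2.98], [-0.91, 2.08], [0.09, 2.57], [-1.24, 4.39], [0.2, 2.65], [-2.68, 2.68]. Speed limits (rad/s): [2.57, 2.57, 3.01, 3.14, 3.14, 3.14].

INTERFACE

Orientations are given as a unit quaternion [x, y, z, w].
In Python, from workcell import robot gives the robot as it stands.
- The arm moves only by the tool arm_command, never from a script. Its argument "steps" is one flat list of numbers, 4 for each row, row after row: the shift along the world's x, y, z in cm, then the turn about the world's z in rad. A call has 1 to 12 rows; each row shifts and turns the commanded pose from where the row before left it; what a row does not reach is not made up. A row lasts 1/8 s, in which the tool goes at most 62.5 mm and 10.7 degrees, less where a joint would pass 70% of its speed; a pose out of reach is approached as far as the arm can. A call with a gripper value outside its range is refused whole. "grip" is the closure, from 0 (fully open) to 1 (shut), set as the call begins (left out, the last holds). The fingers move at their own pace and stop on an object; "force" is the grip in N (left out, the last holds). Time passes only in rows, so rows that do not move let the fingers close. It gives the time, the measured TCP pose, the force, the opening and the grip force at its end, in the units of the state.
- robot.sense(): the state, without advancing time (a new reading comes with each control period).
- robot.read_camera(name): name is "scene" or "top" or "wrist"; returns a dict with "image" (420x560x3 uint8, red, green, blue), "camera_matrix" (3x3 intrinsics, pixels), "extrinsics" (4x4, takes a point from world to camera coordinates). Camera axes: x right, y down, z forward; pixel columns grow to the right and rows downward; lengths in mm; the calibration is good to about 2 mm. A picture is of the moment at which its call begins. There is no depth.
- robot.close_job(): hands the job in; it is judged then, once.
The state is a dict: "t": time; "qpos": joint angles; "qd": joint speeds; "effort": joint torques, N m; "tool_pos": TCP position; "eef_rot": TCP orientation; "contact_force": force on the tool from outside, world axes, zero at the start; "ft_torque": the same for the moment, N m; "opening": opening from 0.0 (shut) to 1.0 (fully open); "finger_force": force on a finger pad.
Only numpy, scipy, OpenCV 4.12 (cv2) and the standard library are available. Lean on these libraries where they do the work, as an engineer would, in place of code of your own. Each camera call takes 0.05 s, during which the arm holds its last target. There are 200 camera calls.

## Working session

There is one attempt and no reset: what is moved stays moved. The work goes in short steps, Python scripts to look and compute and a tool call to move; the robot and the scene stay as the last step left them, time stands still between calls to the robot, and variables do not carry over. Pictures are saved under pics/ and viewed, at most 10 in all, crops included, and the job is handed in when it is done.

Besides the shell and the picture viewer there is one more tool, called after "Call:" by a JSON object that holds its "op" and its "data", one argument or row to a line. arm_command: Moves the arm, as the interface text tells. Its arguments: {"type":"object","properties":{"steps":{"type":"array","items":{"type":"number"}},"grip":{"type":"number"},"force":{"type":"number"}},"required":["steps"]}

```bash
mkdir -p pics; python3 - <<'E'
from workcell import robot
import cv2,numpy as np
for n in("scene","top"):
    d=robot.read_camera(n);cv2.imwrite(f"pics/{n}0.png",d["image"][...,::-1]);np.savez(n+"0",**d)
    print(n,d["camera_matrix"].round(1).tolist(),d["extrinsics"].round(3).tolist())
s=robot.sense();print(s)
E
```

```text
scene [[414.7, 0.0, 281.9], [0.0, 414.7, 206.9], [0.0, 0.0, 1.0]] [[-0.024, 1.0, -0.001, -20.315], [0.812, 0.018, -0.583, -355.907], [-0.583, -0.015, -0.812, 1584.351], [0.0, 0.0, 0.0, 1.0]]
top [[408.7, 0.0, 280.8], [0.0, 408.7, 209.4], [0.0, 0.0, 1.0]] [[-0.003, -1.0, 0.01, 12.352], [-0.983, 0.001, -0.185, 537.111], [0.185, -0.01, -0.983, 1307.41], [0.0, 0.0, 0.0, 1.0]]
{'t': 0.1, 'qpos': array([ 1.13592225e+00,  2.21152418e-01,  1.52753210e+00,  1.93501702e-05,
        1.39468251e+00, -1.26074697e-01]), 'qd': array([ 0.00191502, -0.0021975 , -0.00090645, -0.00055056, -0.00125239,
        0.00012464]), 'effort': array([ 9.43683444e-04, -4.98244786e+01, -3.90543580e+01, -1.34148922e-04,
        5.79448169e-03,  4.54789597e-05]), 'tool_pos': array([189.69401444, 594.93591866, 230.2867013 ]), 'eef_rot': array([ 1.53788582e-01,  9.88103378e-01, -8.49883715e-04, -2.54735522e-04]), 'contact_force': array([-0.75347126, -0.63054202, -0.51915876]), 'ft_torque': array([-0.04364365,  0.03814378, -0.01833651]), 'finger_force': 0.0, 'opening': 1.0012864340074483}
```

View pics/scene0.png

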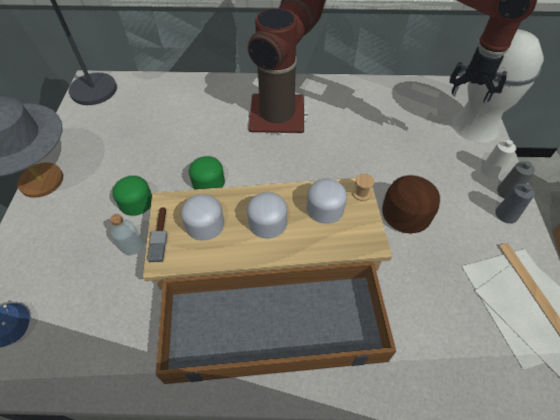

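View pics/top0.png

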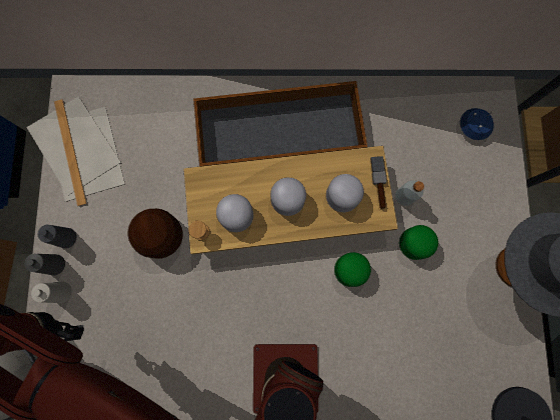

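The scene image (y grows to the right) shows the grey blocks a (203,217), b (267,215) and c (327,200). The green decoys are at (207,175) and (133,195). In the top image a is (345,192), b (288,195), c (235,212), and the greens are (352,269) and (419,242). I'll take the grey ones on the board.

```bash
cat > h.py <<'E'
import numpy as np,cv2
def P(d): return d["camera_matrix"]@d["extrinsics"][:3]
def tri(d1,p1,d2,p2):
    X=cv2.triangulatePoints(P(d1),P(d2),np.float64(p1).T,np.float64(p2).T);return (X[:3]/X[3]).T
def ray(d,p,z):
    R=d["extrinsics"][:3,:3];t=d["extrinsics"][:3,3];c=-R.T@t
    v=(R.T@np.linalg.inv(d["camera_matrix"])@np.c_[np.float64(p),np.ones(len(p))].T).T
    return c+v*((z-c[2])/v[:,2])[:,None]
def blobs(m,amin):
    c,_=cv2.findContours(cv2.morphologyEx(m.astype(np.uint8)*255,cv2.MORPH_OPEN,np.ones((3,3))),cv2.RETR_EXTERNAL,cv2.CHAIN_APPROX_NONE)
    return [k for k in c if cv2.contourArea(k)>amin]
def quad(c):
    h=cv2.convexHull(c);L=cv2.arcLength(h,True)
    for e in np.arange(.01,.1,.005):
        q=cv2.approxPolyDP(h,e*L,True)
        if len(q)<=4: break
    return q[:,0]
E
python3 - <<'E'
from h import *
D={n:dict(np.load(n+"0.npz")) for n in("scene","top")}
B={};C={}
for n,d in D.items():
    hsv=cv2.cvtColor(d["image"],cv2.COLOR_RGB2HSV);H,S,V=[hsv[...,i].astype(int) for i in range(3)]
    for p in ([(203,217),(160,225+35),(270,250),(267,275)] if n=="scene" else [(345,192),(290,170),(250,240),(270,155)]): print(n,p,hsv[p[1],p[0]])
    im=d["image"].astype(int); bl=blobs((im[...,2]>=im[...,0]+3)&(V>105)&(S<70),300)
    for c in bl: print(n,cv2.boundingRect(c),cv2.contourArea(c))
    B[n]=bl
    w=blobs((H>10)&(H<26)&(S>70)&(V>120),3000)
    for c in w: print("board",n,cv2.contourArea(c),quad(c).tolist());print(ray(d,quad(c),100).round(0).tolist())
E
```

```text
scene (203, 217) [105  20 205]
scene (160, 260) [107  22  80]
scene (270, 250) [ 20  90 181]
scene (267, 275) [ 14 130  86]
scene (111, 220, 32, 35) 710.5
scene (182, 195, 42, 45) 1396.5
scene (248, 193, 39, 45) 1322.5
scene (308, 179, 38, 44) 1203.0
board scene 17110.0 [[373, 179], [378, 267], [143, 277], [153, 193]]
[[398.0, 308.0, 100.0], [698.0, 290.0, 100.0], [741.0, -322.0, 100.0], [467.0, -353.0, 100.0]]
top (345, 192) [114   9 143]
top (290, 170) [ 18 131 154]
top (250, 240) [ 19 130  88]
top (270, 155) [ 14 147  83]
board top 14132.5 [[382, 146], [396, 228], [190, 252], [184, 168]]
[[741.0, -323.0, 100.0], [467.0, -354.0, 100.0], [392.0, 296.0, 100.0], [665.0, 326.0, 100.0]]
```

```bash
python3 - <<'E'
from h import *
D={n:dict(np.load(n+"0.npz")) for n in("scene","top")}
seeds={"scene":[(203,217),(267,215),(327,200)],"top":[(345,192),(288,195),(235,212)]}
O={};E={}
for n,d in D.items():
    hsv=cv2.cvtColor(d["image"],cv2.COLOR_RGB2HSV);S=hsv[...,1].astype(int);V=hsv[...,2]
    m=(S<60)&(V>45)
    for s in seeds[n]:
        mm=np.zeros_like(m);mm[s[1]-32:s[1]+32,s[0]-28:s[0]+28]=m[s[1]-32:s[1]+32,s[0]-28:s[0]+28]
        c=max(blobs(mm,200),key=lambda c:cv2.pointPolygonTest(c,s,True))
        h=cv2.convexHull(c);M=cv2.moments(h);p=(M["m10"]/M["m00"],M["m01"]/M["m00"])
        O.setdefault(n,[]).append(p);print(n,np.round(p,1),cv2.boundingRect(h),cv2.contourArea(h))
X=tri(D["scene"],O["scene"],D["top"],O["top"]);print(X.round(1))
print(ray(D["top"],O["top"],150).round(1)); print(ray(D["scene"],O["scene"],144).round(1))
c=np.array([566,-14]);a=.114;R=np.array([[np.cos(a),-np.sin(a)],[np.sin(a),np.cos(a)]])
print("in board",((X[:,:2]-c)@R).round(1))
ims=np.hstack([cv2.resize(D["scene"]["image"][165:285,140:400],None,fx=1.5,fy=1.5),cv2.resize(D["top"]["image"][160:280,180:440],None,fx=1.5,fy=1.5)])
cv2.imwrite("pics/crop.png",ims[...,::-1])
E
```

```text
scene [202.3 216.8] (181, 194, 43, 47) 1574.5
scene [267.  214.8] (247, 192, 41, 47) 1544.0
scene [325.8 191.9] (299, 168, 56, 56) 2420.0
top [344.4 192.6] (326, 174, 38, 38) 1071.5
top [287.7 196.1] (271, 178, 35, 38) 1028.5
top [234.5 212.7] (216, 194, 37, 38) 1058.5
[[ 574.2 -186.2  136.8]
 [ 563.3   -8.4  136.6]
 [ 505.   153.4  168.7]]
[[ 571.3 -184.9  150. ]
 [ 560.4   -9.1  150. ]
 [ 508.3  154.5  150. ]]
[[ 579.2 -183.4  144. ]
 [ 568.5   -6.9  144. ]
 [ 485.7  157.1  144. ]]
in board [[ -11.4 -172. ]
 [  -2.     5.9]
 [ -41.6  173.2]]
```

View pics/crop.png

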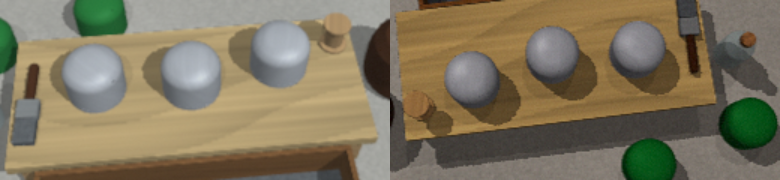

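Measured: block a ≈ (573,-186), b ≈ (562,-9), c ≈ (509,154). Board centre ≈ (566,-14), yaw ≈ 0.114, and heights and sizes are plausible. The crop confirms grey blocks on the board and green ones off it. I'll probe c first, approaching from its near side with half-open fingers as a cradle.

Call:
{"op": "arm_command", "data": {
  "steps": [2.65,-5,0,0.047,2.65,-5,0,0.047,2.65,-5,0,0.047,2.65,-5,0,0.047,2.65,-5,0,0.047,2.65,-5,0,0.047,2.65,-5,0,0.047,2.65,-5,0,0.047,2.65,-5,0,0.047,0,0,-3.5,0,0,0,-3.5,0,0,0,-3.5,0],
  "grip": 0.4
}}

```text
t: 1.6
tool_pos: [428.3, 145.0, 125.0]
eef_rot: [-0.057, 0.998, -0.0, -0.0]
contact_force: [0.6, -0.2, -0.2]
opening: 0.598
finger_force: 0.0
```

Call:
{"op": "arm_command", "data": {
  "steps": [0,0,0,0,0,0,0,0]
}}

```text
t: 1.85
tool_pos: [429.0, 145.6, 127.4]
eef_rot: [-0.057, 0.998, 0.0, 0.001]
contact_force: [0.2, 1.0, 0.6]
opening: 0.607
finger_force: 0.0
```

```bash
python3 - <<'E'
from workcell import robot
import cv2
s=robot.sense();print({k:s[k] for k in("t","tool_pos","eef_rot","contact_force","ft_torque","opening")})
d=robot.read_camera("scene");cv2.imwrite("pics/s1.png",cv2.resize(d["image"][120:320,120:440],None,fx=2.4,fy=2.4)[...,::-1])
E
```

```text
{'t': 1.85, 'tool_pos': array([429.04658488, 145.57815118, 127.40623602]), 'eef_rot': array([-5.71218674e-02,  9.98367080e-01,  4.38845294e-05,  5.13276956e-04]), 'contact_force': array([0.16461687, 1.01170194, 0.64800408]), 'ft_torque': array([-0.01821951,  0.02514438,  0.04428693]), 'opening': 0.6069082075530563}
```

View pics/s1.png

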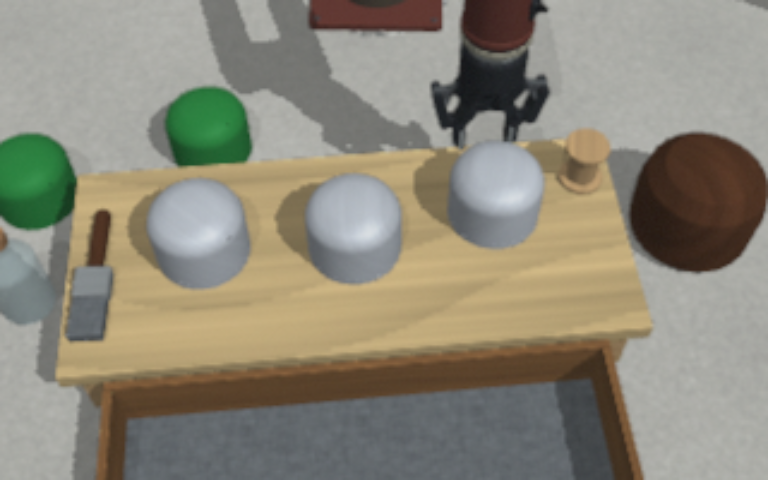

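Fingers straddle block c's near side (block at (496,190), fingers at (460,130) and (512,130)), with nothing touching. Pushing gently.

Call:
{"op": "arm_command", "data": {
  "steps": [0.5,0.06,0,0,0.5,0.06,0,0,0.5,0.06,0,0,0.3,0.03,0,0]
}}

```text
t: 2.4
tool_pos: [446.9, 147.6, 126.4]
eef_rot: [-0.057, 0.998, -0.0, 0.0]
contact_force: [1.3, 0.6, 0.3]
opening: 0.602
finger_force: 0.0
```

Call:
{"op": "arm_command", "data": {
  "steps": [0.3,0.03,0,0,0.3,0.03,0,0]
}}

```text
t: 2.65
tool_pos: [451.5, 148.3, 126.0]
eef_rot: [-0.057, 0.998, 0.0, -0.001]
contact_force: [-5.4, 1.4, 3.7]
opening: 0.601
finger_force: 2.3
```

Call:
{"op": "arm_command", "data": {
  "steps": [0.3,0.03,0,0,0.3,0.03,0,0]
}}

```text
t: 2.9
tool_pos: [457.5, 148.9, 126.0]
eef_rot: [-0.057, 0.998, 0.0, -0.001]
contact_force: [-5.5, 0.3, 2.6]
opening: 0.599
finger_force: 1.6
```

Call:
{"op": "arm_command", "data": {
  "steps": [0.3,0.03,0,0]
}}

```text
t: 3.02
tool_pos: [460.8, 149.1, 126.0]
eef_rot: [-0.057, 0.998, -0.0, -0.001]
contact_force: [-4.8, -0.0, 2.3]
opening: 0.602
finger_force: 1.2
```

Call:
{"op": "arm_command", "data": {
  "steps": [0.3,0.03,0,0]
}}

```text
t: 3.15
tool_pos: [464.2, 149.3, 126.1]
eef_rot: [-0.057, 0.998, -0.0, -0.0]
contact_force: [-3.5, -0.3, 1.3]
opening: 0.599
finger_force: 1.1
```

Call:
{"op": "arm_command", "data": {
  "steps": [-3,-0.3,0,0,0,-4,0,0,0,-4,0,0,1.0,-4,0,0,2,-4.4,0,0,1.9,0,0,0,0,0,0,0,0,0,0,0]
}}

```text
t: 4.15
tool_pos: [483.1, -17.4, 126.0]
eef_rot: [-0.057, 0.998, 0.0, -0.0]
contact_force: [0.1, -0.3, -0.7]
opening: 0.596
finger_force: 0.0
```

Call:
{"op": "arm_command", "data": {
  "steps": [0.5,0.06,0,0,0.5,0.06,0,0,0.5,0.06,0,0,0.3,0.03,0,0]
}}

```text
t: 4.65
tool_pos: [501.8, -15.4, 126.4]
eef_rot: [-0.057, 0.998, -0.0, 0.0]
contact_force: [0.6, 0.6, 0.3]
opening: 0.6
finger_force: 0.0
```

Call:
{"op": "arm_command", "data": {
  "steps": [0.3,0.03,0,0,0.3,0.03,0,0]
}}

```text
t: 4.9
tool_pos: [504.0, -15.0, 125.9]
eef_rot: [-0.057, 0.998, 0.0, -0.005]
contact_force: [-18.2, -1.1, 13.1]
opening: 0.6
finger_force: 3.1
```

Call:
{"op": "arm_command", "data": {
  "steps": [0.3,0.03,0,0,0.3,0.03,0,0]
}}

```text
t: 5.15
tool_pos: [509.9, -14.5, 125.9]
eef_rot: [-0.057, 0.998, 0.0, -0.004]
contact_force: [-17.2, -0.5, 10.9]
opening: 0.602
finger_force: 3.1
```

Call:
{"op": "arm_command", "data": {
  "steps": [0.3,0.03,0,0]
}}

```text
t: 5.28
tool_pos: [513.0, -14.3, 125.9]
eef_rot: [-0.057, 0.998, 0.0, -0.004]
contact_force: [-16.5, -1.0, 12.0]
opening: 0.603
finger_force: 3.1
```

Call:
{"op": "arm_command", "data": {
  "steps": [0.3,0.03,0,0]
}}

```text
t: 5.4
tool_pos: [515.9, -14.0, 125.9]
eef_rot: [-0.057, 0.998, 0.0, -0.004]
contact_force: [-16.4, -1.1, 10.3]
opening: 0.604
finger_force: 3.1
```

Block b resists with about 17 N against about 5 N for c, so b is the heavy one. There's an upward force component of about 11 N, so I'll look before the long push.

```bash
python3 - <<'E'
from workcell import robot
import cv2,numpy as np
s=robot.sense();print({k:s[k] for k in("t","tool_pos","contact_force","ft_torque")})
d=robot.read_camera("scene");w=robot.read_camera("wrist")
a=cv2.resize(d["image"][140:300,200:400],(500,400));b=cv2.resize(w["image"],(300,225));b=np.vstack([b,np.zeros((175,300,3),np.uint8)])
cv2.imwrite("pics/s2.png",np.hstack([a,b])[...,::-1])
E
```

```text
{'t': 5.4, 'tool_pos': array([515.91448339, -13.97240494, 125.86119172]), 'contact_force': array([-16.43342574,  -1.13299154,  10.301097  ]), 'ft_torque': array([-0.29190744,  2.08281285,  0.04543735])}
```

View pics/s2.png

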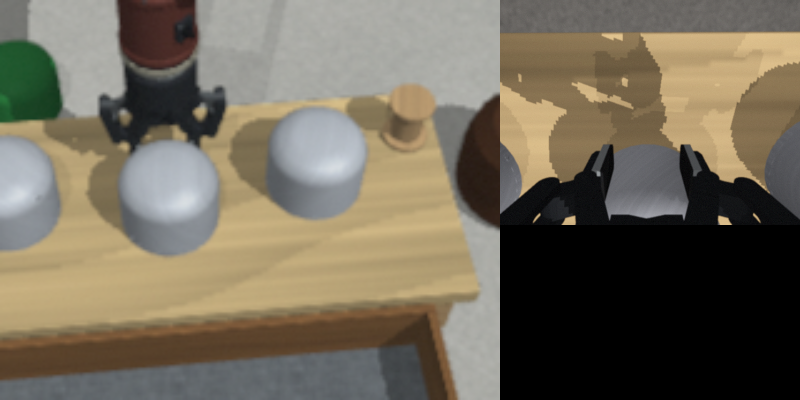

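Both fingers cradle block b squarely from behind: b at (168,195), fingers at its upper-left and upper-right rim, block upright and clear of c at (315,160). Sliding on.

Call:
{"op": "arm_command", "data": {
  "steps": [0.7,0.08,0,0,0.7,0.08,0,0,0.7,0.08,0,0,0.7,0.08,0,0,0.7,0.08,0,0,0.7,0.08,0,0,0.7,0.08,0,0,0.7,0.08,0,0,0.7,0.08,0,0,0.7,0.08,0,0,0.7,0.08,0,0,0.7,0.08,0,0]
}}

```text
t: 7.0
tool_pos: [600.2, -4.5, 125.6]
eef_rot: [-0.057, 0.998, -0.0, -0.004]
contact_force: [-15.5, -1.4, 8.0]
opening: 0.601
finger_force: 2.4
```

Call:
{"op": "arm_command", "data": {
  "steps": [0.5,0.06,0,0,0.5,0.06,0,0,0.5,0.06,0,0,0.5,0.06,0,0]
}}

```text
t: 7.5
tool_pos: [620.2, -2.2, 125.9]
eef_rot: [-0.057, 0.998, -0.0, -0.004]
contact_force: [-16.3, -1.6, 10.4]
opening: 0.604
finger_force: 3.2
```

Call:
{"op": "arm_command", "data": {
  "steps": [0.5,0.06,0,0,0.5,0.06,0,0]
}}

```text
t: 7.75
tool_pos: [630.3, -1.2, 126.4]
eef_rot: [-0.057, 0.998, -0.0, -0.004]
contact_force: [-16.1, -1.6, 12.5]
opening: 0.6
finger_force: 5.5
```

Call:
{"op": "arm_command", "data": {
  "steps": [0.5,0.06,0,0,0.5,0.06,0,0]
}}

```text
t: 8.0
tool_pos: [640.3, 0.1, 126.6]
eef_rot: [-0.057, 0.998, -0.0, -0.004]
contact_force: [-17.7, -1.9, 13.6]
opening: 0.594
finger_force: 8.1
```

```bash
python3 - <<'E'
from workcell import robot
import cv2,numpy as np
d=robot.read_camera("scene");w=robot.read_camera("top")
a=cv2.resize(d["image"][140:380,140:400],(400,369));b=cv2.resize(w["image"][70:310,140:400],(400,369))
cv2.imwrite("pics/s3.png",np.hstack([a,b])[...,::-1])
E
```

```text
(no output)
```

View pics/s3.png

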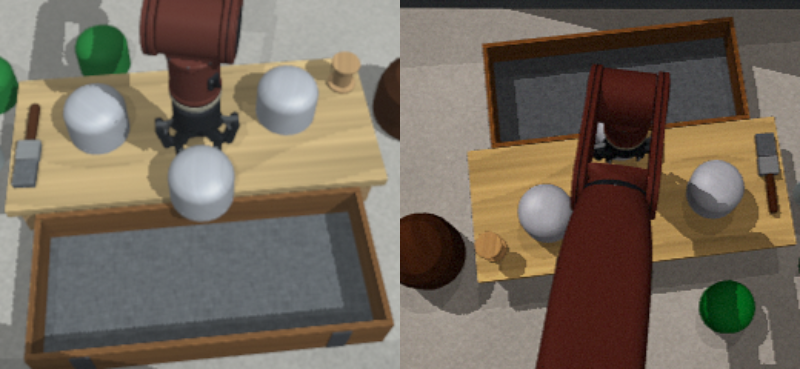

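Block b (200,185 in the left half) overhangs the far edge, starting to balance, with the others still standing. Continuing in small steps.

Call:
{"op": "arm_command", "data": {
  "steps": [0.5,0.06,0,0,0.5,0.06,0,0]
}}

```text
t: 8.35
tool_pos: [650.4, 1.2, 127.2]
eef_rot: [-0.057, 0.998, -0.0, -0.004]
contact_force: [-18.5, -3.1, 17.9]
opening: 0.597
finger_force: 11.6
```

Call:
{"op": "arm_command", "data": {
  "steps": [0.5,0.06,0,0,0.5,0.06,0,0]
}}

```text
t: 8.6
tool_pos: [663.4, 2.7, 128.5]
eef_rot: [-0.057, 0.998, -0.0, -0.0]
contact_force: [-0.9, 0.1, 2.3]
opening: 0.604
finger_force: 0.9
```

Call:
{"op": "arm_command", "data": {
  "steps": [0.5,0.06,0,0,0.5,0.06,0,0]
}}

```text
t: 8.85
tool_pos: [673.6, 4.3, 125.8]
eef_rot: [-0.057, 0.998, 0.0, -0.0]
contact_force: [-0.1, 0.0, 0.9]
opening: 0.599
finger_force: 0.0
```

```bash
python3 - <<'E'
from workcell import robot
import cv2,numpy as np
d=robot.read_camera("scene");w=robot.read_camera("wrist")
a=cv2.resize(d["image"][140:380,140:400],(400,369));b=cv2.resize(w["image"],(400,369))
cv2.imwrite("pics/s4.png",np.hstack([a,b])[...,::-1])
E
```

```text
(no output)
```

View pics/s4.png

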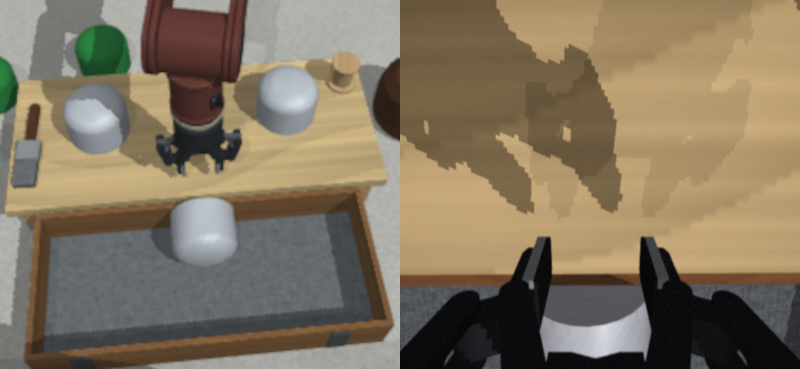

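Block b has tipped over the edge and lies in the crate at (203,232). Backing the tool up and away, then checking.

Call:
{"op": "arm_command", "data": {
  "steps": [-1,0,3,0,0,0,5,0,0,0,5,0,0,0,5,0,-4,0,2,0,-4,0,0,0,-4,0,0,0,-4,0,0,0,0,0,0,0,0,0,0,0,0,0,0,0,0,0,0,0]
}}

```text
t: 10.45
tool_pos: [504.0, 4.2, 326.0]
eef_rot: [-0.057, 0.998, 0.0, -0.0]
contact_force: [-1.0, 0.2, -0.3]
opening: 0.601
finger_force: 0.0
```

Call:
{"op": "arm_command", "data": {
  "steps": [0,0,0,0,0,0,0,0,0,0,0,0,0,0,0,0]
}}

```text
t: 10.95
tool_pos: [503.4, 4.2, 326.3]
eef_rot: [-0.057, 0.998, -0.0, -0.0]
contact_force: [0.4, 0.2, 1.0]
opening: 0.6
finger_force: 0.0
```

```bash
python3 - <<'E'
from workcell import robot
import cv2,numpy as np
d=robot.read_camera("scene");w=robot.read_camera("top")
a=cv2.resize(d["image"][140:380,100:440],(400,282));b=cv2.resize(w["image"][70:310,110:450],(400,282))
cv2.imwrite("pics/s5.png",np.hstack([a,b])[...,::-1])
o=np.load("scene0.npz")["image"].astype(int);n=d["image"].astype(int)
print(robot.sense()["contact_force"])
E
```

```text
[ 0.0411034   0.22836258 -0.2569143 ]
```

View pics/s5.png

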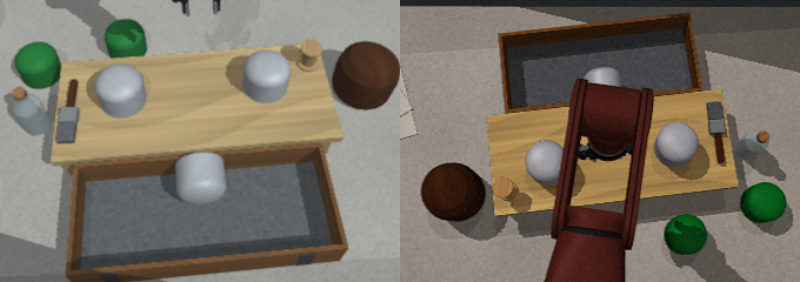

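The block is in the crate at (200,178), apparently on its side with its base to the near wall. I'll check numerically that it lies flat rather than leaning on the rim, and that the hollow blocks and bystanders haven't moved.

```bash
python3 - <<'E'
from workcell import robot
from h import *
d=robot.read_camera("scene");o=dict(np.load("scene0.npz"))
Q=P(d);a=.114
def w(x,y,z): return np.array([566+x*np.cos(a)-y*np.sin(a),-14+x*np.sin(a)+y*np.cos(a),z,1])
def pr(*p): q=Q@w(*p);return (q[:2]/q[2]).round(1).tolist()
print("flat: base top",pr(156,6,120),"mid sides",pr(156,-49,65),pr(156,61,65),"dome apex",pr(244,6,65),"shoulder top",pr(218,6,120))
print("rim",pr(144,6,90),pr(154,6,90),"boardedge",pr(140,6,100))
im=d["image"].astype(int);m=(im[...,2]>=im[...,0]+3)&(im.max(2)>105)
for c in blobs(m,300): print(cv2.boundingRect(c))
# shifts of bystanders by phase correlation of patches
g=[cv2.cvtColor(k["image"],cv2.COLOR_RGB2GRAY).astype(np.float32) for k in(o,d)]
for n,(x,y,r) in dict(spool=(364,187,12),crown=(411,204,30),bottle=(125,235,18),brush=(158,238,20)).items():
    t=g[0][y-r:y+r,x-r:x+r];s=g[1][y-r-8:y+r+8,x-r-8:x+r+8];v=cv2.matchTemplate(s,t,cv2.TM_CCOEFF_NORMED);_,b,_,l=cv2.minMaxLoc(v);print(n,round(b,3),np.array(l)-8)
E
```

```text
flat: base top [271.1, 268.8] mid sides [251.1, 280.0] [292.0, 276.6] dome apex [274.2, 309.5] shoulder top [273.0, 291.1]
rim [271.0, 269.9] [271.3, 273.4] boardedge [270.8, 266.8]
(250, 270, 45, 45)
(111, 220, 32, 35)
(182, 195, 42, 45)
(308, 183, 38, 44)
(115, 176, 31, 27)
spool 0.999 [0 0]
crown 1.0 [0 0]
bottle 0.999 [0 0]
brush 1.0 [0 0]
```

```bash
python3 -c "
from workcell import robot
print(robot.close_job())"
```

```text
the job is handed in; nothing more can be done
None
```

The heavy block was the middle one (b, about 17 N against about 5 N for c). It was slid over the far edge and now lies on its side in the crate. The hollow blocks still stand on the board: c moved about 13 mm from the probing push, and a was never touched or weighed. The spool, brush, bottle and crown block show no movement, and the job is handed in at about 11 s.

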